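Slide a lacquer panel under the hand-rest bridge

ROBOT

A 6-joint arm with a two-finger parallel gripper is mounted at the origin on a cart in front of the work surface, level with it; the furniture and walls round the work are solid. World frame = base frame: x ahead of the robot, y to its left, z up, the work surface at z = 0. Lengths are in m, angles in rad, forces in N, time in s.
With the tool pointing down it reaches from about 0.325 to 0.775 m from the base axis. Payload 5.5 kg.
Tool frame: the origin (TCP) lies between the finger pads; the fingertips stand 8 mm ahead of it and the grasp point (between the pads) lies 11 mm behind it; x points along the fingers, z is the direction in which the jaws open and shut, and the axes are right-handed (so a half turn about x gives the same grasp; the last joint's range is limited). The gripper opens to 85 mm and grips with 20 to 120 N. Pads are 22 mm wide; open, the fingers measure 114 mm over their backs; the gripper's body (76 mm by 85 mm) begins 54 mm behind the grasp point. The pads swing forward as they close: fully open they stand 13 mm farther back than shut.
Start: joints at [1.136, 0.091, 1.231, -0, 1.82, -0.057], TCP at [0.221, 0.558, 0.239] pointing down, gripper open.
Joint ranges: [-2.87, 2.87], [-0.86, 2.18], [0.17, 2.46], [-1.51, 4.65], [0.06, 2.69], [-2.65, 2.65]. Speed limits (rad/s): [2.57, 2.57, 3.01, 3.14, 3.14, 3.14].

INTERFACE

Orientations are given as a unit quaternion [x, y, z, w].
In Python, from station import * gives the robot as it stands. The module is installed in compiled form; this text tells all that it offers.
- The arm moves only by the shell command python3 -m crank 'ROWS'. ROWS is JSON, a list of rows, each a list of 7 numbers: the shift along the world's x, y, z in cm, then the turn, a rotation vector about the world's x, y, z in rad, then the finger opening in cm, from 0 to 8.54. A call has 1 to 10 rows; each row is the pose to reach, as a shift and turn from the pose commanded when the call began; what a row does not reach only later rows make up. A row lasts 1/8 s, in which the tool goes at most 62.5 mm and 10.7 degrees, less where a joint would pass 70% of its speed; a pose out of reach is approached as far as the arm can. A call with a gripper value outside its range is refused whole. The fingers move at their own pace and stop on an object; the grip force is fixed at half the most. Time passes only in rows, so rows that repeat a pose let the fingers close. It gives the time, the measured TCP pose, the force and the opening at its end, in the units of the state.
- observe(): the state, without advancing time (a new reading comes with each control period).
- grab_frame(name): name is "scene" or "top"; returns a dict with "frame" (420x560x3 uint8, red, green, blue), "camera_matrix" (3x3 intrinsics, pixels), "dist" ([k1, k2, p1, p2, k3] as OpenCV has them; the pictures are not rectified), "origin" and "attitude" of the camera in the world. Camera axes: x right, y down, z forward; pixel columns grow to the right and rows downward; lengths in m; the calibration is good to about 2 mm. A picture is of the moment at which its call begins. There is no depth.
- sign_off(): hands the job in, once; it reports no verdict.
Trained networks look in a picture, given as the dict that the camera call returned (one of the last four; its "shot" number tells which), for a name from the list of things; names that differ only in an ending like _2 or _b are one class to them, and where a whole thing is asked for, a point or a joint stands for the part that bears it (a point fixed in the world has none). Each returns a list of dicts, best first, with "conf" (0 to 1); they miss things now and then, are a little off and sometimes report something else, mostly with a low value. They report only what shows in the picture. A call takes as long as a camera call.
- find_in(picture, thing): "box" ([centre column, centre row, width, height] in pixels, round what is visible of it).
The state is a dict: "t": time; "q": joint angles; "joint_velocities": joint speeds; "joint_torque": joint torques, N m; "position": TCP position; "ee_rot": TCP orientation; "contact_force": force on the tool from outside, world axes, zero at the start; "wrist_torque": the same for the moment, N m; "opening": finger opening in m.
Only numpy, scipy, OpenCV 4.12 (cv2) and the standard library are available. Lean on these libraries where they do the work, as an engineer would, in place of code of your own. Each camera call takes 0.05 s, during which the arm holds its last target. There are 200 camera calls.

TASK

Push the lacquer panel along the bench, flat on its face and one short end first, in under the low deck of the hand-rest bridge until that end lies squarely against the bridge's stop bar, then take the hand away. Only push it with the fingers: do not lift or tip the panel, do not shift the bridge, and leave the other things on the bench where they are.

Things in the scene. Friction and masses are not known exactly. Their poses are not given: they have to be found in the camera images.
- panel_mid (a point): Middle of the flat dark lacquer panel with pale egg-shell inlay: 190 mm long (along its y axis), 104 mm wide (along x), 13 mm thick (along z), about 0.26 kg, loose on the bench with its inlay up. This point is at the centre, 6.5 mm above the bench. Either short end may go first.
- bridge: Hand-rest bridge, loose on the bench, 2.6 kg: wooden deck with cork pad on two dark steel runners. Origin on the bench under the deck's middle; x is the way the panel goes in, y across, z up. Deck: x -42 to 42 mm, y -95 to 95, underside (headroom) 19 mm, cork top 36 mm. Runners: x -45 to 120 mm, 24 wide, 19 high; passage between them 140 mm wide. Panel home: its middle at x = 1 mm.
- stop_face (a point): Middle of the near face of the bridge's steel stop bar (19 mm high, joins the runners' far ends), 96 mm beyond the bridge's origin along its x and 6.5 mm above the bench; axes as the bridge's. With the panel home its rear end stands about 51 mm out of the deck on the near side.
- rubbing_stick: Small wooden rubbing stick with a rubber band round it, 42 x 19 x 12 mm, lying beyond the bridge; origin at the centre of its underside. Leave alone.
- pot: Small round lidded pot, 69 mm across and 41 mm high, beyond the bridge; origin at the centre of its underside. Leave alone.
- rod: Dark steel rod, 105 mm long and 13 mm thick, lying beyond the bridge; origin at the centre of its underside, length along y. Leave alone.
- tape: Roll of masking tape lying flat, 98 mm across and 25 mm high, beyond the bridge; origin at the centre of its underside. Leave alone.

How it is judged:
By the outcome, as a careful person would: the job done as asked, in the order asked, and still so for the second after the job is handed in, with the robot touching nothing.
It also fails if it takes over 72 s, if anything falls off the work surface, if the arm or the gripper's body presses on something with over 40 N, if the wrist force passes 120 N, or if a joint passes its speed limit or range.

## Working session

There is one attempt and no reset: what is moved stays moved. The work goes in short steps, Python scripts to look and compute and a shell command to move; the robot and the scene stay as the last step left them, time stands still between calls to the robot, and variables do not carry over. Pictures are saved under pics/ and viewed, about 8 in all and at most 12, crops included, and the job is handed in when it is done.

```bash
mkdir -p pics
cat > h.py <<'E'
from station import *
import numpy as np, cv2
from scipy.spatial.transform import Rotation as R
def att(d):
    a=np.array(d["attitude"]); return a if a.shape==(3,3) else R.from_quat(a).as_matrix()
def ray(d,uv,z):
    p=cv2.undistortPoints(np.array(uv,float).reshape(-1,1,2),np.array(d["camera_matrix"]),np.array(d["dist"])).reshape(-1,2)
    r=np.c_[p,np.ones(len(p))]@att(d).T; o=np.array(d["origin"])
    return o+r*((z-o[2])/r[:,2])[:,None]
def proj(d,P):
    M=att(d).T; rv=cv2.Rodrigues(M)[0]; t=-M@np.array(d["origin"])
    return cv2.projectPoints(np.array(P,float).reshape(-1,1,3),rv,t,np.array(d["camera_matrix"]),np.array(d["dist"]))[0].reshape(-1,2)
def save(d,n): cv2.imwrite(f"pics/{n}.png",d["frame"][:,:,::-1])
E
python3 - <<'E'
from h import *
s=observe();print(s)
for c in("top","scene"):
    d=grab_frame(c);save(d,c+"0");print(c,d["origin"],d["attitude"],d["camera_matrix"])
    for t in("panel_mid","bridge","rubbing_stick","pot","rod","tape"):
        f=find_in(d,t)[:2]
        for k in f: print(t,np.round(k["box"],1),round(k["conf"],2),ray(d,[k["box"][:2]],.01).round(3))
E
```

```text
{'t': 0.0, 'q': array([ 1.13624120e+00,  9.18682026e-02,  1.23191263e+00, -2.63063586e-05,
        1.81980006e+00, -5.67009921e-02]), 'joint_velocities': array([-0.00037227, -0.0001382 , -0.00034134,  0.00129132, -0.00103972,
        0.00044076]), 'joint_torque': array([-2.33129649e-03, -4.58726907e+01, -4.18023419e+01, -1.93403630e-04,
        1.15054726e-02,  5.35042636e-05]), 'position': array([0.22125034, 0.55742143, 0.23813016]), 'ee_rot': array([-0.39756749,  0.5856051 ,  0.39682948,  0.58440835]), 'contact_force': array([-0.44043174,  0.23326632,  0.5457133 ]), 'wrist_torque': array([-0.00590745,  0.06224124, -0.07512579]), 'opening': 0.08509342574874636}
top [ 0.38252054 -0.15596867  1.07620942] [-0.70331612  0.7085087  -0.04147122  0.04052159] [[406.26330829   0.         281.67243763]
 [  0.         406.26330829 206.13213631]
 [  0.           0.           1.        ]]
panel_mid [143.9 244.4  83.5  64.2] 0.56 [[0.408 0.204 0.01 ]]
bridge [302.6 212.2  79.6  80.6] 0.58 [[ 0.49  -0.213  0.01 ]]
pot [364.9 164.9  31.4  27.1] 0.81 [[ 0.616 -0.382  0.01 ]]
rod [385.2 203.9  13.7  34.4] 0.64 [[ 0.511 -0.432  0.01 ]]
tape [428.9 188.2  39.   32.3] 0.72 [[ 0.552 -0.551  0.01 ]]
scene [ 0.06291896 -0.62233366  0.85922436] [ 0.87256742 -0.36272138  0.11691755 -0.30559709] [[404.48417702   0.         275.79493483]
 [  0.         404.48417702 213.59086486]
 [  0.           0.           1.        ]]
panel_mid [169.8 172.6  73.9  49.5] 0.74 [[0.412 0.195 0.01 ]]
panel_mid [286.4 235.8  93.1  86.4] 0.53 [[ 0.491 -0.208  0.01 ]]
bridge [286.5 236.4  92.3  82.2] 0.94 [[ 0.49 -0.21  0.01]]
pot [372.4 244.7  30.9  33.4] 0.82 [[ 0.623 -0.383  0.01 ]]
rod [358.  284.3  37.7  20.2] 0.46 [[ 0.509 -0.426  0.01 ]]
tape [413.8 307.1  42.4  41.1] 0.85 [[ 0.552 -0.556  0.01 ]]
```

View pics/top0.png

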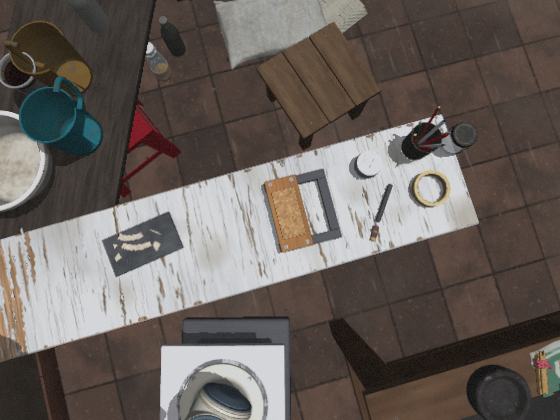

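View pics/scene0.png

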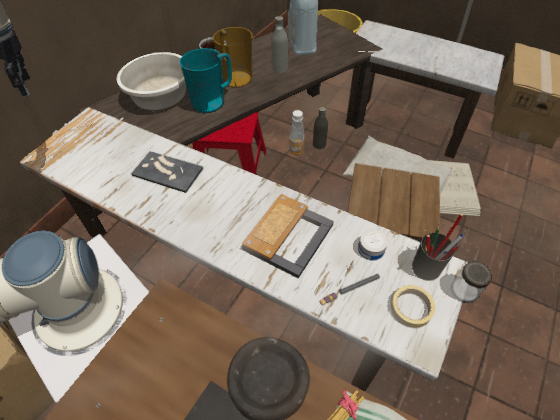

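Top view: the panel is at about (144,244), with its long axis roughly along the way to the bridge. The bridge is at (303,212), with its stop bar on the right at about (330,205). Next I fit the poses by silhouette.

```bash
cat > fit.py <<'E'
from h import *
from scipy.optimize import minimize
def box(x0,x1,y0,y1,z0,z1): return np.array([[x,y,z] for x in(x0,x1) for y in(y0,y1) for z in(z0,z1)])/1000
PANEL=[box(-52,52,-95,95,0,13)]
BRIDGE=[box(-42,42,-95,95,19,36),box(-45,120,70,94,0,19),box(-45,120,-94,-70,0,19),box(96,120,-94,94,0,19)]
def place(P,p):
    c,s=np.cos(p[2]),np.sin(p[2]); return P@np.array([[c,s,0],[-s,c,0],[0,0,1]])+[p[0],p[1],0]
S=4
def mask(d,model,p,shape):
    m=np.zeros(shape,np.uint8)
    for B in model:
        h=cv2.convexHull(((proj(d,place(B,p))+.5)*S-.5).astype(np.float32))
        cv2.fillConvexPoly(m,np.round(h*16).astype(np.int32),1,shift=4)
    return m
def seg(d,kind):
    hsv=cv2.cvtColor(cv2.resize(d["frame"],None,fx=S,fy=S,interpolation=cv2.INTER_CUBIC),cv2.COLOR_RGB2HSV)
    dark=hsv[...,2]<110
    if kind=="bridge": dark|=(hsv[...,1]>95)
    m=cv2.medianBlur(dark.astype(np.uint8),9)
    if kind=="panel": m=cv2.morphologyEx(m,cv2.MORPH_CLOSE,np.ones((45,45),np.uint8))
    return m
def fit(d,kind,p0,roi=.17):
    model=PANEL if kind=="panel" else BRIDGE
    t=seg(d,kind); w=np.zeros_like(t); u=((proj(d,[[p0[0],p0[1],0]])[0])*S).astype(int)
    sc=np.linalg.norm(proj(d,[[p0[0]+.05,p0[1],0]])-proj(d,[[p0[0]-.05,p0[1],0]]))*10*S
    cv2.circle(w,tuple(int(v) for v in u),int(roi*sc),1,-1)
    f=lambda q:(((mask(d,model,q*[.01,.01,.1],t.shape)!=t)&(w>0)).sum())
    q=np.array(p0)/[.01,.01,.1]
    for st in(1.,.3):
        r=minimize(f,q,method="Nelder-Mead",options=dict(initial_simplex=np.vstack([q]+[q+st*np.eye(3)[i] for i in range(3)]),xatol=.005,fatol=1)); q=r.x
    p=q*[.01,.01,.1]
    return p,r.fun/mask(d,model,p,t.shape).sum()
def overlay(d,fits,ctr,n,h=60,w=80):
    im=cv2.resize(d["frame"],None,fx=S,fy=S,interpolation=cv2.INTER_CUBIC)[:,:,::-1].copy()
    for k,p in fits:
        for B in (PANEL if k=="panel" else BRIDGE):
            c=cv2.convexHull(((proj(d,place(B,p))+.5)*S-.5).astype(np.float32)); cv2.polylines(im,[c.astype(np.int32)],True,(0,255,0),1)
    x,y=int(ctr[0]*S),int(ctr[1]*S); cv2.imwrite(f"pics/{n}.png",cv2.resize(im[max(0,y-h*S):y+h*S,max(0,x-w*S):x+w*S],(800,int(800*h/w))))
E
python3 - <<'E'
from fit import *
for c in("top","scene"):
    d=grab_frame(c)
    a,e=fit(d,"panel",[.408,.204,.0+.15],.13); b,f=fit(d,"bridge",[.48,-.185,-1.4],.17)
    print(c,a.round(4),round(e,3),b.round(4),round(f,3))
    if c=="top": overlay(d,[("panel",a),("bridge",b)],(225,228),"fit0",90,130)
E
```

```text
top [0.4107 0.209  0.3986] 0.082 [ 0.4872 -0.173  -1.3272] 0.138
scene [0.4126 0.2133 0.393 ] 0.273 [ 0.4878 -0.1729 -1.3105] 0.311
```

View pics/fit0.png

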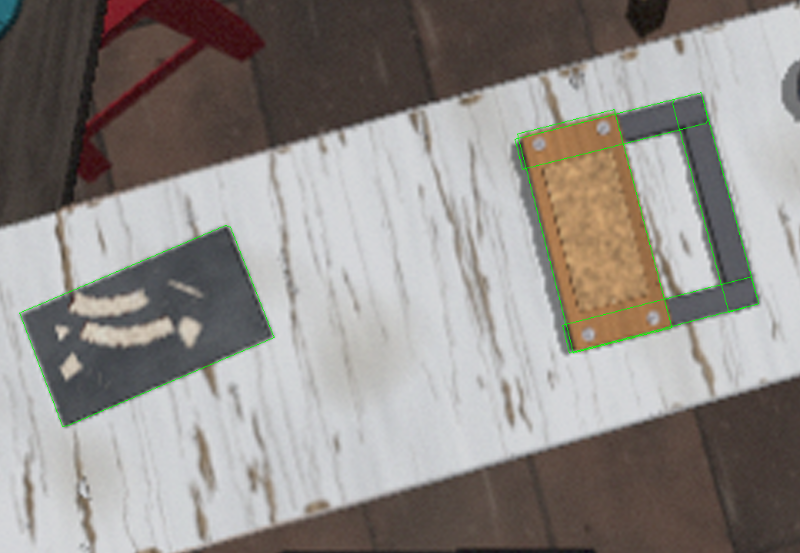

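The top fit is tight, with green outlines on all the edges: the panel is at (128–272, 225–427) in the crop and the bridge at (516–758, 93–352). The scene-view fit is poorer but gives the same poses to a few mm. Next I work out the approach and the curved push.

```bash
cat > plan.py <<'E'
from h import *
B=np.array([.4872,-.173]); hb=-1.327
u=np.array([np.cos(hb),np.sin(hb)]); v=np.array([-u[1],u[0]])
def rel(p): # panel fit -> along, cross, heading rel. bridge
    d=np.array(p[:2])-B; return d@u*1e3,d@v*1e3,(p[2]-np.pi/2-hb)
def tcp(s,y,a,gap=0.,off=.106):  # tool point behind panel centre
    h=hb+a; c=B+u*s/1e3+v*y/1e3; return c-(off+gap)*np.array([np.cos(h),np.sin(h)])
def yawnow(q):
    z=R.from_quat(q).apply([0,0,1]); return np.arctan2(z[1],z[0])
def turn(q,lat): return (lat-yawnow(q)+np.pi/2)%np.pi-np.pi/2
E
python3 - <<'E'
from plan import *
s=observe(); r=rel([.4107,.209,.3986]); print(r)
p=tcp(*r,gap=.03); print(p,(p-s["position"][:2])*100,"turn",turn(s["ee_rot"],.3986),R.from_quat(s["ee_rot"]).as_matrix().round(3))
E
```

```text
(np.float64(-389.16993202650974), np.float64(17.97259042213423), 0.15480367320510346)
[0.35791453 0.33433832] [ 13.65684814 -22.33618426] turn -0.7943458878644909 [[ 0.    -0.929  0.369]
 [ 0.     0.369  0.929]
 [-1.    -0.     0.   ]]
```

```bash
python3 -m crank '[[3,-5,-3,0,0,-0.16,5],[6,-10,-6,0,0,-0.32,5],[9,-15,-9,0,0,-0.48,5],[12,-20,-12,0,0,-0.64,5],[13.7,-22.3,-14,0,0,-0.794,5],[13.7,-22.3,-17,0,0,-0.794,5],[13.7,-22.3,-20,0,0,-0.794,5],[13.7,-22.3,-20,0,0,-0.794,5]]'
python3 - <<'E'
from h import *
d=grab_frame("scene");im=d["frame"][100:250,60:260,::-1];cv2.imwrite("pics/s1.png",cv2.resize(im,None,fx=4,fy=4,interpolation=cv2.INTER_CUBIC)); print(observe()["contact_force"],observe()["position"])
E
```

```text
t: 1.8
position: [0.357, 0.3334, 0.0368]
ee_rot: [-0.141, 0.695, 0.139, 0.691]
contact_force: [-0.3, -0.0, 0.1]
opening: 0.0496
[0.52550349 0.60973836 0.00751669] [0.35785106 0.33428348 0.03881805]
```

View pics/s1.png

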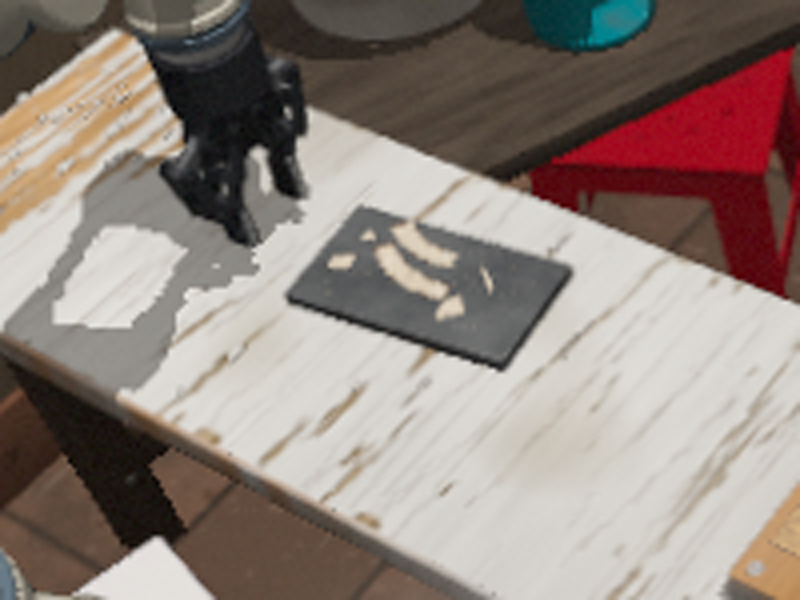

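The fingers, with tips at about (245,240) and (290,190), stand behind the panel's rear end and straddle its width. Now down slowly.

```bash
python3 -m crank '[[0,0,-1,0,0,0,5],[0,0,-2,0,0,0,5],[0,0,-2.5,0,0,0,5],[0,0,-2.9,0,0,0,5],[0,0,-2.9,0,0,0,5],[0,0,-2.9,0,0,0,5]]'
python3 - <<'E'
from plan import *
s=observe();print(s["position"],s["contact_force"])
# unicycle path of panel centre; rows relative to pose commanded (=.358,.334)
x,y,a=-389.2,18.,.1548; p0=np.array([.3579,.3343]); a0=a
for i in range(0,33):
    if i%1==0: print(i,round(x),round(y,1),round(a,3),((tcp(x,y,a)-p0)*100).round(2),round(a-a0,3))
    st=12; x+=st*np.cos(a); y+=st*np.sin(a)
    if i<11: a-=.025
    elif 18<=i<25: a+=.12/7
E
```

```text
t: 2.6
position: [0.3585, 0.3348, 0.0105]
ee_rot: [-0.14, 0.693, 0.14, 0.693]
contact_force: [0.0, 0.7, 0.4]
opening: 0.0499
[0.35846347 0.33482082 0.01054453] [0.03983241 0.70214008 0.40622693]
0 -389 18.0 0.155 [ 1.17 -2.76] 0.0
1 -377 19.9 0.13 [ 1.88 -3.76] -0.025
2 -365 21.4 0.105 [ 2.56 -4.79] -0.05
3 -354 22.7 0.08 [ 3.22 -5.83] -0.075
4 -342 23.6 0.055 [ 3.86 -6.88] -0.1
5 -330 24.3 0.03 [ 4.47 -7.96] -0.125
6 -318 24.6 0.005 [ 5.05 -9.04] -0.15
7 -306 24.7 -0.02 [  5.6  -10.14] -0.175
8 -294 24.4 -0.045 [  6.12 -11.26] -0.2
9 -282 23.9 -0.07 [  6.62 -12.39] -0.225
10 -270 23.1 -0.095 [  7.09 -13.53] -0.25
11 -258 21.9 -0.12 [  7.53 -14.68] -0.275
12 -246 20.5 -0.12 [  7.68 -15.87] -0.275
13 -234 19.0 -0.12 [  7.83 -17.06] -0.275
14 -222 17.6 -0.12 [  7.97 -18.25] -0.275
15 -210 16.2 -0.12 [  8.12 -19.44] -0.275
16 -198 14.7 -0.12 [  8.27 -20.63] -0.275
17 -186 13.3 -0.12 [  8.42 -21.82] -0.275
18 -174 11.8 -0.12 [  8.57 -23.01] -0.275
19 -162 10.4 -0.103 [  8.53 -24.23] -0.258
20 -150 9.2 -0.086 [  8.52 -25.44] -0.241
21 -138 8.1 -0.069 [  8.53 -26.66] -0.224
22 -126 7.3 -0.052 [  8.56 -27.87] -0.206
23 -115 6.7 -0.034 [  8.61 -29.09] -0.189
24 -103 6.3 -0.017 [  8.69 -30.3 ] -0.172
25 -91 6.1 -0.0 [  8.78 -31.51] -0.155
26 -79 6.1 -0.0 [  9.07 -32.68] -0.155
27 -67 6.1 -0.0 [  9.36 -33.84] -0.155
28 -55 6.1 -0.0 [  9.65 -35.01] -0.155
29 -43 6.1 -0.0 [  9.94 -36.17] -0.155
30 -31 6.1 -0.0 [ 10.23 -37.33] -0.155
31 -19 6.1 -0.0 [ 10.51 -38.5 ] -0.155
32 -7 6.1 -0.0 [ 10.8  -39.66] -0.155
```

```bash
cat > path.py <<'E'
from plan import *
import sys
def path(x,y,a,p0,a0,da,n,st=12,off=.106):
    for i in range(n):
        x+=st*np.cos(a+da/2); y+=st*np.sin(a+da/2); a+=da
        print(i+1,round(x),round(y,1),round(a,3),((tcp(x,y,a,off=off)-p0)*100).round(2),round(a-a0,3))
    return x,y,a
E
python3 - <<'E'
from path import *
path(-389.2,18.,.1548,np.array([.3579,.3343]),.1548,-.031,10)
E
```

```text
1 -377 19.7 0.124 [ 1.92 -3.75] -0.031
2 -365 21.0 0.093 [ 2.64 -4.76] -0.062
3 -353 21.9 0.062 [ 3.33 -5.8 ] -0.093
4 -341 22.4 0.031 [ 3.99 -6.85] -0.124
5 -329 22.6 -0.0 [ 4.62 -7.93] -0.155
6 -317 22.4 -0.031 [ 5.21 -9.02] -0.186
7 -305 21.9 -0.062 [  5.77 -10.13] -0.217
8 -293 20.9 -0.093 [  6.29 -11.26] -0.248
9 -282 19.6 -0.124 [  6.78 -12.41] -0.279
10 -270 18.0 -0.155 [  7.23 -13.57] -0.31
```

```bash
python3 -m crank '[[0.6,-1.4,0,0,0,0,5],[1.17,-2.76,0,0,0,0,5],[1.92,-3.75,0,0,0,-0.031,5],[2.64,-4.76,0,0,0,-0.062,5],[3.33,-5.8,0,0,0,-0.093,5],[3.99,-6.85,0,0,0,-0.124,5],[4.62,-7.93,0,0,0,-0.155,5],[5.21,-9.02,0,0,0,-0.186,5],[5.77,-10.13,0,0,0,-0.217,5],[5.77,-10.13,0,0,0,-0.217,5]]'
cat > look.py <<'E'
from fit import *; from plan import *
import sys
n,x,y,t=sys.argv[1],*map(float,sys.argv[2:5])
s=observe();print(s["position"].round(4),"heading rel",round(yawnow(s["ee_rot"])-np.pi/2-hb,3),s["contact_force"].round(1))
d=grab_frame("top"); a,e=fit(d,"panel",[x,y,t],.12); print(a.round(4),round(e,3),np.round(rel(a),3))
b,f=fit(d,"bridge",[*B,hb],.17); print("bridge",b.round(4),round(f,3))
h=a[2]-np.pi/2; print("off",((a[:2]-s["position"][:2])@[np.cos(h),np.sin(h)]).round(4))
overlay(d,[("panel",a),("bridge",b)],proj(d,[[*a[:2],0]])[0],n,60,80)
E
python3 - <<'E'
from plan import *
print(B+u*-.305+v*.0219, hb-.062+np.pi/2)
E
python3 look.py l1 .435 .128 .18
```

```text
t: 3.85
position: [0.4164, 0.232, 0.01]
ee_rot: [-0.064, 0.704, 0.063, 0.704]
contact_force: [-1.1, 0.5, -0.4]
opening: 0.0499
[0.43482892 0.12826712] 0.18179632679489655
[0.4164 0.232  0.01  ] heading rel -0.064 [-1.1  0.5 -0.4]
[0.4334 0.1366 0.1697] 0.13 [-3.13441e+02  2.25140e+01 -7.40000e-02]
bridge [ 0.4877 -0.1731 -1.3248] 0.173
off 0.0969
```

View pics/l1.png

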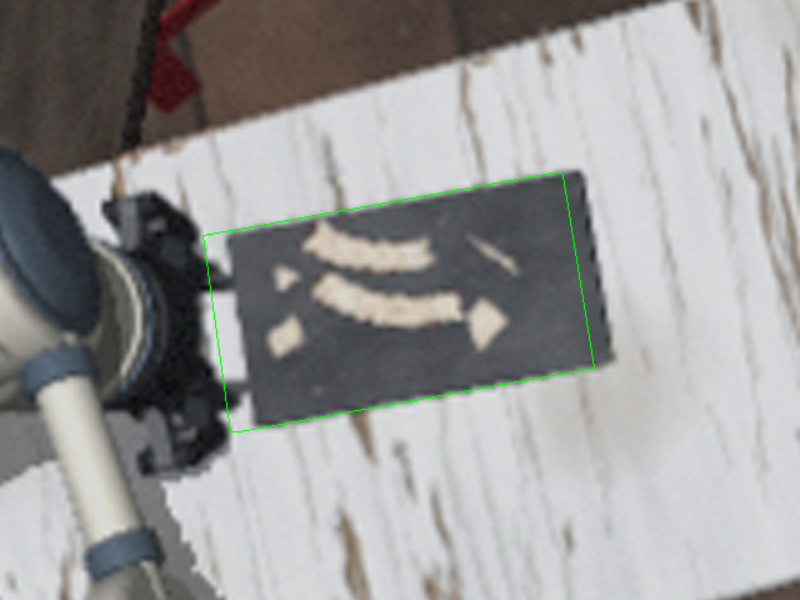

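The picture shows the green fit pulled back about 22 px (11 mm) by the dark gripper. The real panel, at (230–612, 172–425), has its edge flat against both fingers, as planned. I'll exclude the gripper from the fit and go on.

```bash
python3 - <<'E'
s=open('fit.py').read()
s=s.replace('def fit(d,kind,p0,roi=.17):','def fit(d,kind,p0,roi=.17,cut=None):')
s=s.replace('    f=lambda q:','''    if cut is not None: # ignore all behind a line (x,y,heading) on the bench
        yy,xx=np.mgrid[:t.shape[0],:t.shape[1]]; P=ray(d,np.c_[((xx+.5)/S-.5).ravel(),((yy+.5)/S-.5).ravel()],.013)
        w[((P[:,0]-cut[0])*np.cos(cut[2])+(P[:,1]-cut[1])*np.sin(cut[2])).reshape(t.shape)<0]=0
    f=lambda q:''')
open('fit.py','w').write(s)
s=open('look.py').read()
s=s.replace('d=grab','hd=yawnow(s["ee_rot"])-np.pi/2; c=s["position"][:2]+float(sys.argv[5])*np.array([np.cos(hd),np.sin(hd)])\nd=grab').replace(',.12)',',.12,(*c,hd))')
open('look.py','w').write(s)
E
python3 look.py l1b .435 .126 .18 .025
python3 - <<'E'
from path import *
p0=tcp(-305,21.9,-.062)
q=path(-305,21.9,-.062,p0,-.062,-.033,3); print()
path(*q,p0,-.062,0,6)
E
```

```text
[0.4161 0.2325 0.0099] heading rel -0.063 [ 0.   0.2 -0.2]
[0.4339 0.127  0.177 ] 0.04 [-3.03955e+02  2.07020e+01 -6.70000e-02]
bridge [ 0.487  -0.1731 -1.3251] 0.173
off 0.107
1 -293 21.0 -0.095 [ 0.54 -1.13] -0.033
2 -281 19.6 -0.128 [ 1.05 -2.27] -0.066
3 -269 17.9 -0.161 [ 1.51 -3.43] -0.099

1 -257 16.0 -0.161 [ 1.61 -4.62] -0.099
2 -246 14.0 -0.161 [ 1.71 -5.82] -0.099
3 -234 12.1 -0.161 [ 1.81 -7.02] -0.099
4 -222 10.2 -0.161 [ 1.91 -8.21] -0.099
5 -210 8.3 -0.161 [ 2.01 -9.41] -0.099
6 -198 6.4 -0.161 [  2.11 -10.6 ] -0.099
```

```bash
python3 -m crank '[[0.54,-1.13,0,0,0,-0.033,5],[1.05,-2.27,0,0,0,-0.066,5],[1.51,-3.43,0,0,0,-0.099,5],[1.61,-4.62,0,0,0,-0.099,5],[1.71,-5.82,0,0,0,-0.099,5],[1.81,-7.02,0,0,0,-0.099,5],[1.91,-8.21,0,0,0,-0.099,5],[2.01,-9.41,0,0,0,-0.099,5],[2.01,-9.41,0,0,0,-0.099,5]]'
python3 look.py l2 .442 .033 .083 .025
python3 - <<'E'
from path import *
p0=tcp(-210,8.3,-.161)
q=path(-210,8.3,-.161,p0,-.161,.0268,6); print()
path(*q,p0,-.161,0,4)
E
```

```text
t: 5.08
position: [0.4364, 0.1383, 0.0104]
ee_rot: [-0.029, 0.706, 0.029, 0.707]
contact_force: [-0.6, -0.5, -0.1]
opening: 0.0499
[0.4364 0.1383 0.0104] heading rel -0.162 [-0.6 -0.5 -0.1]
[0.4457 0.0309 0.0828] 0.034 [-2.07889e+02  8.90400e+00 -1.61000e-01]
bridge [ 0.487  -0.1731 -1.3251] 0.386
off 0.1078
1 -198 6.5 -0.134 [-0.17 -1.22] 0.027
2 -186 5.1 -0.107 [-0.3  -2.45] 0.054
3 -174 4.0 -0.081 [-0.4  -3.68] 0.08
4 -162 3.2 -0.054 [-0.47 -4.91] 0.107
5 -150 2.7 -0.027 [-0.51 -6.14] 0.134
6 -138 2.5 -0.0 [-0.51 -7.37] 0.161

1 -126 2.5 -0.0 [-0.22 -8.54] 0.161
2 -114 2.5 -0.0 [ 0.07 -9.7 ] 0.161
3 -102 2.5 -0.0 [  0.36 -10.87] 0.161
4 -90 2.5 -0.0 [  0.65 -12.03] 0.161
```

View pics/l2.png

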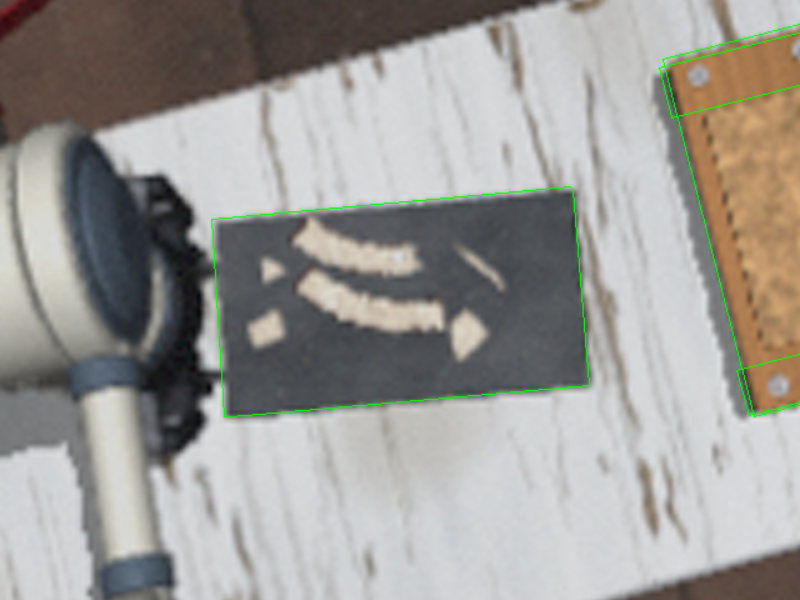

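The fit now lies on the panel (212–590, 187–417), with the rear edge on both fingers. Next I straighten it up to the mouth.

```bash
python3 -m crank '[[-0.17,-1.22,0,0,0,0.027,5],[-0.3,-2.45,0,0,0,0.054,5],[-0.4,-3.68,0,0,0,0.08,5],[-0.47,-4.91,0,0,0,0.107,5],[-0.51,-6.14,0,0,0,0.134,5],[-0.51,-7.37,0,0,0,0.161,5],[-0.51,-7.37,0,0,0,0.161,5]]'
python3 - <<'E'
from plan import *
print(B-u*.138+v*.0025, hb+np.pi/2)
E
python3 look.py l3 .456 -.038 .244 .025
```

```text
t: 6.0
position: [0.4312, 0.0654, 0.0105]
ee_rot: [-0.086, 0.702, 0.086, 0.702]
contact_force: [-0.3, 0.4, -0.5]
opening: 0.0496
[ 0.45631447 -0.03847738] 0.2437963267948966
[0.4312 0.0654 0.0105] heading rel -0.001 [-0.3  0.4 -0.5]
[ 0.4576 -0.0406  0.2401] 0.038 [-1.3558e+02  3.2300e+00 -4.0000e-03]
bridge [ 0.487  -0.1728 -1.326 ] 0.59
off 0.1092
```

View pics/l3.png

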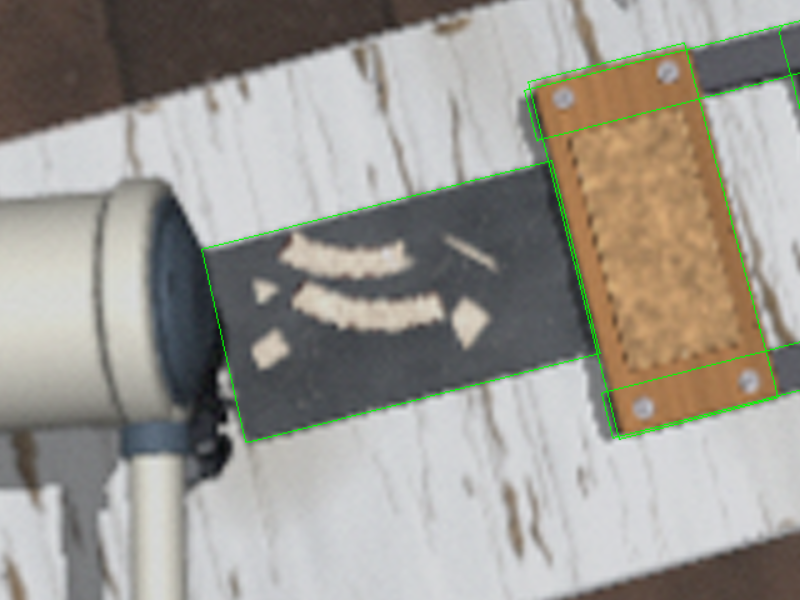

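The panel (203–598, 163–441) lies square to the deck and centred between the runners, with its front end just at the deck edge. Now straight in.

```bash
python3 -m crank '[[0.27,-1.07,0,0,0,0,5],[0.53,-2.13,0,0,0,0,5],[0.8,-3.2,0,0,0,0,5],[1.06,-4.27,0,0,0,0,5],[1.33,-5.34,0,0,0,0,5],[1.59,-6.4,0,0,0,0,5],[1.86,-7.47,0,0,0,0,5],[2.12,-8.54,0,0,0,0,5],[2.66,-10.67,0,0,0,0,5],[2.66,-10.67,0,0,0,0,5]]'
python3 - <<'E'
from fit import *; from plan import *
s=observe(); print(s["contact_force"], (s["position"][:2]-B)@u,(s["position"][:2]-B)@v)
for c in("top","scene"):
    d=grab_frame(c); overlay(d,[("bridge",[*B,hb])],proj(d,[[*(B+u*.03),0]])[0],"in_"+c,45,60)
E
```

```text
t: 7.3
position: [0.4578, -0.0427, 0.0102]
ee_rot: [-0.086, 0.702, 0.085, 0.702]
contact_force: [-0.4, 0.0, 0.1]
opening: 0.0502
[-0.39194188  0.00214334  0.08929432] -0.13350028772492983 0.002892109845205111
```

View pics/in_top.png

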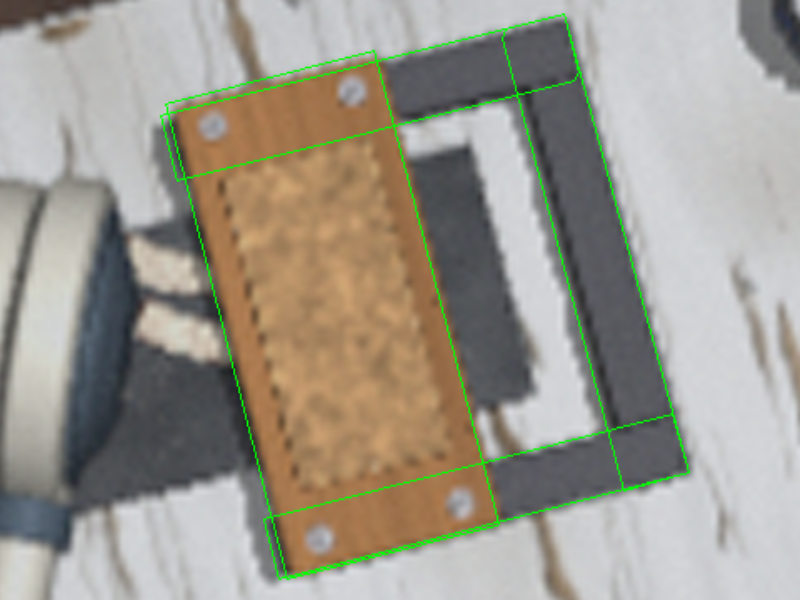

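The front end, from (468,148) to (535,392), has about 60 px (some 24 mm) to go to the stop face. The bridge still lies on its original outline. Now slower, watching the force.

```bash
python3 -m crank '[[0.12,-0.49,0,0,0,0,5],[0.24,-0.97,0,0,0,0,5],[0.36,-1.46,0,0,0,0,5],[0.46,-1.84,0,0,0,0,5],[0.46,-1.84,0,0,0,0,5]]'
python3 -m crank '[[0.03,-0.1,0,0,0,0,5],[0.05,-0.19,0,0,0,0,5],[0.05,-0.19,0,0,0,0,5]]'
python3 -m crank '[[0.03,-0.1,0,0,0,0,5],[0.05,-0.19,0,0,0,0,5],[0.05,-0.19,0,0,0,0,5]]'
python3 - <<'E'
from fit import *; from plan import *
s=observe(); print(s["contact_force"], (s["position"][:2]-B)@u)
d=grab_frame("top"); overlay(d,[("bridge",[*B,hb])],proj(d,[[*(B+u*.06),0]])[0],"in2",33,44)
E
```

```text
t: 8.02
position: [0.4624, -0.06, 0.0103]
ee_rot: [-0.086, 0.702, 0.086, 0.702]
contact_force: [0.3, -0.2, -0.7]
opening: 0.05
t: 8.4
position: [0.4628, -0.0612, 0.0104]
ee_rot: [-0.086, 0.702, 0.086, 0.702]
contact_force: [-0.2, 2.8, 0.7]
opening: 0.05
t: 8.78
position: [0.4633, -0.0634, 0.0104]
ee_rot: [-0.086, 0.702, 0.086, 0.702]
contact_force: [0.2, 3.1, 1.1]
opening: 0.0502
[0.15455629 3.12629342 1.05191594] -0.1121508542634325
```

View pics/in2.png

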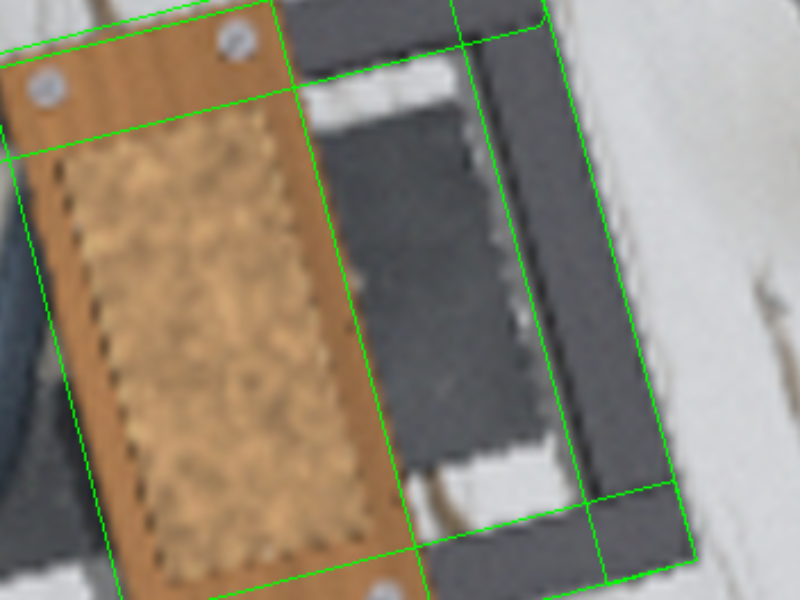

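About 25 px (some 5 mm) is left and the gap is nearly even. The 3 N is pushing friction. I'll creep from here.

```bash
for i in 1 2; do python3 -m crank '[[0.025,-0.097,0,0,0,0,5],[0.025,-0.097,0,0,0,0,5]]' | egrep 'pos|for'; done
python3 -c "
from station import *
for i in range(3): print(observe()['contact_force'].round(2)); grab_frame('top')"
for i in 1 2 ; do python3 -m crank '[[0.025,-0.097,0,0,0,0,5],[0.025,-0.097,0,0,0,0,5]]' | egrep 'pos|for'; done
```

```text
position: [0.4636, -0.0643, 0.0104]
contact_force: [-1.2, 2.3, 2.2]
position: [0.4638, -0.0653, 0.0104]
contact_force: [-1.5, 2.6, 1.8]
[-1.47  2.63  1.82]
[-0.73  3.96  1.91]
[-1.04  2.37  2.32]
position: [0.464, -0.0662, 0.0104]
contact_force: [-0.4, 3.7, 1.6]
position: [0.4643, -0.0672, 0.0103]
contact_force: [-0.4, 3.8, 3.0]
```

```bash
for i in 1 2 3 4; do python3 -m crank '[[0.012,-0.05,0,0,0,0,5],[0.012,-0.05,0,0,0,0,5]]' | egrep 'pos|for'; done
python3 - <<'E'
from fit import *; from plan import *
s=observe(); print(s["contact_force"], (s["position"][:2]-B)@u)
d=grab_frame("top"); overlay(d,[],proj(d,[[*(B+u*.06),0]])[0],"in3",33,44)
# brightness profile along bridge x between deck edge and stop, at 5 cross positions (z=.013)
g=cv2.cvtColor(d["frame"],cv2.COLOR_RGB2GRAY).astype(np.float32)
for y in(-.04,-.02,0,.02,.04):
    P=np.array([[*(B+u*x+v*y),.013] for x in np.arange(.08,.112,.002)]); p=proj(d,P).astype(np.float32)
    print(y,cv2.remap(g,p[None,:,0],p[None,:,1],cv2.INTER_LINEAR)[0].round().astype(int))
E
```

```text
position: [0.4644, -0.0677, 0.0103]
contact_force: [-1.2, 3.2, 3.3]
position: [0.4645, -0.0682, 0.0103]
contact_force: [-0.9, 3.1, 2.8]
position: [0.4646, -0.0687, 0.0103]
contact_force: [-1.2, 4.0, 2.9]
position: [0.4647, -0.0692, 0.0103]
contact_force: [-1.5, 4.6, 4.1]
[-1.54239416  4.56083821  4.05821324] -0.10616381900500094
-0.04 [88 85 83 82 79 78 79 84 64 62 80 90 91 91 91 91]
-0.02 [84 83 82 82 82 81 80 84 60 60 79 89 91 90 86 89]
0 [83 82 82 83 84 85 86 87 61 61 78 90 89 88 88 93]
0.02 [81 80 80 80 80 80 77 74 52 57 77 89 90 91 91 91]
0.04 [75 76 76 75 75 77 79 79 60 63 76 87 89 90 89 92]
```

The white gap is gone at every cross position, but the force hasn't risen clearly. A few smaller steps should confirm contact.

```bash
for i in 1 2 3 4; do python3 -m crank '[[0.012,-0.05,0,0,0,0,5],[0.012,-0.05,0,0,0,0,5]]' | egrep 'pos|for'|tr '\n' ' '; python3 -c "
from fit import *; from plan import *
d=grab_frame('top'); g=cv2.cvtColor(d['frame'],cv2.COLOR_RGB2GRAY).astype(np.float32)
# bridge outer (far) edge of the stop bar at z=.019: sub-pixel crossing
o=[]
for y in (-.06,-.03,0,.03,.06):
    xs=np.arange(.108,.135,.0005); p=proj(d,[[*(B+u*x+v*y),.019] for x in xs]).astype(np.float32)
    r=cv2.remap(g,p[None,:,0],p[None,:,1],cv2.INTER_LINEAR)[0]; o.append(round(1e3*xs[np.argmax(r>140)],1))
print(o)"; done
```

```text
position: [0.4649, -0.0697, 0.0103] contact_force: [-1.0, 4.9, 3.4] [np.float64(121.5), np.float64(121.5), np.float64(121.5), np.float64(121.5), np.float64(121.5)]
position: [0.465, -0.0702, 0.0103] contact_force: [-0.2, 4.3, 3.8] [np.float64(121.5), np.float64(121.5), np.float64(121.5), np.float64(121.5), np.float64(121.5)]
position: [0.4651, -0.0707, 0.0103] contact_force: [-0.8, 4.5, 4.0] [np.float64(121.5), np.float64(121.5), np.float64(121.5), np.float64(121.5), np.float64(121.5)]
position: [0.4651, -0.0707, 0.0103] contact_force: [-1.3, 6.8, 5.3] [np.float64(121.5), np.float64(121.5), np.float64(121.5), np.float64(121.5), np.float64(121.5)]
```

```bash
python3 -m crank '[[0.008,-0.03,0,0,0,0,5],[0.008,-0.03,0,0,0,0,5]]' | egrep 'pos|for'|tr '\n' ' '
python3 - <<'E'
from fit import *; from plan import *
s=observe(); print(s["contact_force"],(s["position"][:2]-B)@u)
d=grab_frame("top"); g=cv2.cvtColor(d["frame"],cv2.COLOR_RGB2GRAY).astype(np.float32)
for y in(-.04,0,.04):
    p=proj(d,[[*(B+u*x+v*y),.013] for x in np.arange(.08,.112,.002)]).astype(np.float32); print(y,cv2.remap(g,p[None,:,0],p[None,:,1],cv2.INTER_LINEAR)[0].round().astype(int))
overlay(d,[],proj(d,[[*(B+u*.06),0]])[0],"in4",33,44)
E
```

```text
position: [0.4651, -0.0707, 0.0103] contact_force: [-1.2, 8.0, 5.3] [-1.18771995  7.99123157  5.26271949] -0.10458619717468313
-0.04 [88 86 84 82 79 78 78 76 59 61 80 89 91 90 90 91]
0 [82 83 83 84 84 83 83 83 57 59 80 91 91 90 90 92]
0.04 [74 72 73 75 78 77 78 79 61 62 76 87 91 89 86 91]
```

View pics/in4.png

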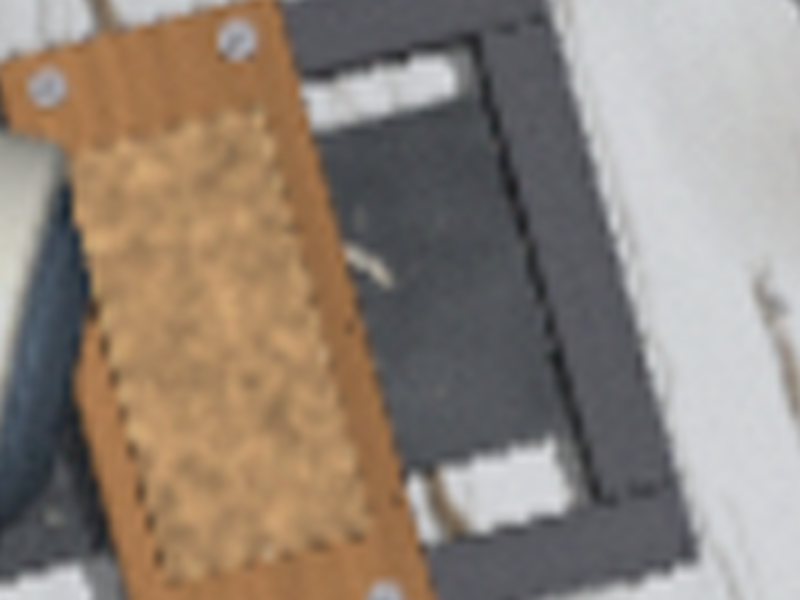

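The front end now lies against the dark stop face along its whole width: position held at 8 N and the bridge did not move. Now I back straight off, then up and away.

```bash
python3 -m crank '[[-0.05,0.19,0,0,0,0,5],[-0.12,0.49,0,0,0,0,5],[-0.36,1.46,0,0,0,0,5],[-0.85,3.4,0,0,0,0,5],[-1.2,4.85,0,0,0,0,5],[-1.2,4.85,4,0,0,0,5],[-1.2,8,9,0,0,0,5],[-1.2,13,14,0,0,0,5],[-1.2,18,18,0,0,0,5],[-1.2,18,18,0,0,0,5]]'
python3 - <<'E'
from fit import *; from plan import *
s=observe(); print(s["contact_force"])
d=grab_frame("top")
b,f=fit(d,"bridge",[*B,hb],.17)
g=cv2.cvtColor(d["frame"],cv2.COLOR_RGB2GRAY).astype(np.float32)
def cross(y,xs,z,f):
    p=proj(d,[[*(B+u*x+v*y),z] for x in xs]).astype(np.float32); r=cv2.remap(g,p[None,:,0],p[None,:,1],cv2.INTER_LINEAR)[0]; return r
for y in(-.04,-.02,0,.02,.04): 
    xs=np.arange(-.13,-.07,.0005); r=cross(y,xs,.013,0); print("rear edge",y,xs[np.argmax(r<140)].round(4), "front",cross(y,np.arange(.084,.104,.002),.013,0).round().astype(int))
for y in(-.06,0,.06): xs=np.arange(.108,.135,.0005); print("bar",xs[np.argmax(cross(y,xs,.019,0)>140)].round(4))
print("bridge",b.round(4),f)
overlay(d,[("panel",[*(B+u*.001+v*.003),hb+np.pi/2]),("bridge",[*B,hb])],proj(d,[[*B,0]])[0],"end",51,68)
for t in("pot","rod","tape"): k=find_in(d,t)[0]; print(t,np.round(k["box"],1))
d2=grab_frame("scene"); overlay(d2,[("panel",[*(B+u*.001+v*.003),hb+np.pi/2])],proj(d2,[[*B,0]])[0],"end_s",60,80)
E
```

```text
t: 13.78
position: [0.454, 0.1114, 0.1939]
ee_rot: [-0.087, 0.7, 0.088, 0.704]
contact_force: [-0.8, 0.9, -0.2]
opening: 0.0501
[-0.8477113   0.94643657 -0.18433885]
rear edge -0.04 -0.0935 front [84 83 81 81 80 82 61 62 83 90]
rear edge -0.02 -0.1045 front [86 86 84 83 83 83 67 66 82 91]
rear edge 0 -0.1045 front [86 86 87 86 86 84 60 60 78 89]
rear edge 0.02 -0.1155 front [82 81 80 80 80 78 57 61 80 92]
rear edge 0.04 -0.0945 front [78 76 77 79 79 78 63 64 79 90]
bar 0.1215
bar 0.1215
bar 0.1215
bridge [ 0.4875 -0.1723 -1.3265] 0.5497050354659737
pot [366.1 165.9  26.5  29.2]
rod [384.3 203.   14.   35. ]
tape [431.1 187.6  41.1  39.5]
```

View pics/end.png

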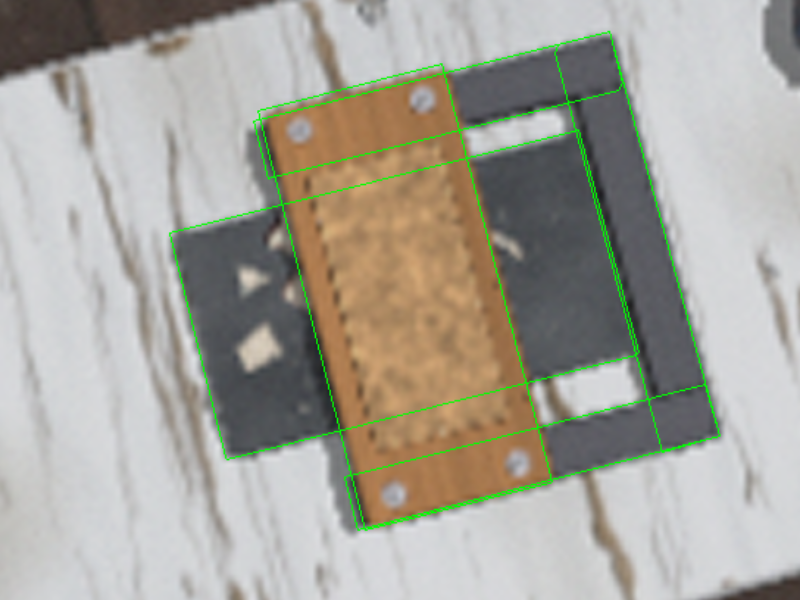

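The panel's outline lies on the expected home outline. Its rear end is at (170,233)–(226,458) and its front end lies on the stop face. The bridge and its stop bar have not moved, and the hand is well clear. I'm handing the job in.

```bash
python3 -c "
from station import *
s=observe();print(s['t'],s['contact_force'],abs(s['joint_velocities']).max());sign_off()"
```

```text
14.025 [-0.54239478  0.31728364  0.55981644] 0.011846696534679318
the job is handed in; nothing more can be done
```

The panel is home under the bridge, with its front short end square against the stop bar, and the job is handed in at 14.0 s of the 72 s allowed. I pushed it flat with both fingertips on its rear end. It went along a gentle curve to line up with the passage, then straight under the deck at a creep until it stopped.

**Contact:** at the stop, the tool held its position while the push rose to about 8 N. Then I backed the hand straight off, lifted it and moved it clear.

**Last checks**
- **Panel:** no white gap showed at the stop face at any of the five points checked across it. The panel's outline lies on the expected home outline, about 3 mm off the passage centre. The rear edge read −93.5 and −94.5 mm at its two sides; −94 mm is expected.
- **Bridge:** the far edge of the stop bar read the same (121.5 mm) just before contact, at contact and after the hand was away.
- **Other things:** the pot, rod and tape were found within about 2 pixels of where they started. The rubbing stick was never detected by the network in either view, so it has no check of its own; the arm stayed on the near side of the bridge.
- **Robot:** nothing touching, with the measured force at noise level.

**Checks that disagreed**
- The three inner rear-edge readings (−104.5 to −115.5 mm) seem to have caught the brown streaks on the bench, so I set them aside for the overlay.
- The final bridge fit scored poorly because the panel now sits inside its outline, though its pose agreed within about 1 mm.
- The scene-camera pose fits were rougher than the top-camera ones, so I used only the top camera for poses.
- The upward force on the tool rose to about 5 N near the end. I think the fingertips were pressing lightly down along the panel's edge; no tipping showed.

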